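# Drift the jar-nest plate into line and bolt it down

### The arm

A 6-joint arm with a two-finger parallel gripper is mounted at the origin on the work surface. World frame = base frame: x ahead of the robot, y to its left, z up, the work surface at z = 0. Lengths are in m, angles in rad, forces in N, time in s.
With the tool pointing down it reaches from about 0.375 to 0.975 m from the base axis. Payload 3.8 kg.
Tool frame: the origin (TCP) lies on the mounting face of the last link; the fingertips stand 166 mm ahead of it and the grasp point (between the pads) lies 147 mm ahead of it; z points along the fingers, y is the line along which they close (so a half turn about z gives the same grasp; the last joint's range is limited). The gripper opens to 88 mm and grips with 3 to 60 N. Pads are 18 mm wide; open, the fingers measure 123 mm over their backs; the gripper's body (75 mm by 187 mm) begins 45 mm behind the grasp point.
Start: joints at [-1.343, 0.264, 1.604, -0, 1.274, -0.037], TCP at [0.177, -0.651, 0.405] pointing down, gripper open.
Joint ranges: [-2.63, 2.63], [-0.94, 2.18], [0.31, 2.57], [-1.31, 4.45], [0, 2.66], [-2.55, 2.55]. Speed limits (rad/s): [2.57, 2.57, 3.14, 3.14, 3.14, 3.14].

### API

Orientations are given as a unit quaternion [w, x, y, z].
In Python, from plant import env gives the robot as it stands.
- The arm moves only by the tool arm_command, never from a script. Its argument "commands" is a list of rows, each a list of 7 numbers: the finger opening in mm, from 0 to 88.1, then the shift along the world's x, y, z in mm, then the turn, a rotation vector about the world's x, y, z in rad. In form: [[claw, x, y, z, ax, ay, az], ...]. A call has 1 to 12 rows; each row is the pose to reach, as a shift and turn from the pose commanded when the call began; what a row does not reach only later rows make up. A row lasts 1/12 s, in which the tool goes at most 41.7 mm and 7.16 degrees, less where a joint would pass 70% of its speed; a pose out of reach is approached as far as the arm can. A call with a gripper value outside its range is refused whole. The fingers move at their own pace and stop on an object; "newtons" is the grip in N (left out, the last holds). Time passes only in rows, so rows that repeat a pose let the fingers close. It gives the time, the measured TCP pose, the force, the opening and the grip force at its end, in the units of the state.
- env.get_obs(): the state, without advancing time (a new reading comes with each control period).
- env.get_image(name): name is "side" or "top" or "wrist"; returns the picture (400x640x3 uint8, blue, green, red); there is no depth.
- env.get_calibration(name): a dict with "camera_matrix" (3x3 intrinsics, pixels), "origin" and "orientation" of the camera in the world. Camera axes: x right, y down, z forward; pixel columns grow to the right and rows downward; lengths in m; the calibration is good to about 2 mm. A picture is of the moment at which its call begins: read the wrist's pose just before it. get_calibration takes no time and is no camera call; for the wrist camera it gives the pose at the moment of the call.
- env.hand_in(): hands the job in; it is judged then, once.
The state is a dict: "clock": time; "q": joint angles; "qd": joint speeds; "tau": joint torques, N m; "eef_pos": TCP position; "eef_rot": TCP orientation; "ft_force": force on the tool from outside, world axes, zero at the start; "moment": the same for the moment, N m; "gripper_width": opening from 0.0 (shut) to 1.0 (fully open); "grasp_force": force on a finger pad.
Only numpy, scipy, OpenCV 4.12 (cv2) and the standard library are available. Lean on these libraries where they do the work, as an engineer would, in place of code of your own. Each camera call takes 0.05 s, during which the arm holds its last target. There are 200 camera calls.

### The job

The capping station's jar-nest plate hangs on one bolt and has swung out of line with the holes below it. Feel for the open side of the yellow-marked hole with the yellow-handled drift pin from the rack and push it gently fully home, bringing the holes into line, then with the drift standing there drop the blue-headed bolt fully home in the blue-marked hole; never push either of them with more than 30 N. Finally draw the drift out and stand it back in a free rack hole, leaving the jars, the lids, the spanner and the black-headed spare bolt where they are.

Things in the scene. Friction and masses are not known exactly. Their poses are not given: they have to be found in the camera images.
- base: white pedestal of the capping station, fixed, 140 x 250 x 60 mm, origin at the centre of its underside. On its red gasket lies an aluminium plate 134 x 240 x 10 mm, its top 70 mm above the table, with a white jar-nest ring 82 mm across and 12 mm high. Both have the same two through holes, 16 mm in diameter: yellow-marked at base (-45, 85) mm, blue-marked at (45, 85) mm
- pivot (a point): the dark bolt already fitted, at base (0, -95) mm; point at the plate's top, head to 83 mm high. The plate turns about it, pushed by a hidden over-centre weight to a stop on one side or the other; 3 to 4 N sideways at a marked hole, 185 mm away, pushes it back. THE PLATE'S TURN IS NOT MEASURED: its holes lie about 9.5 mm off the pedestal's, to either side, along the arc about this bolt
- drift_bore (a point): centre of the PEDESTAL's yellow hole, at the height of the plate's top (70 mm), fixed. The plate's hole is off to either side of it along base direction (0.97, 0.24), so a way in some 6 mm wide is open about 4.8 mm from this point, on one side only; feel or look for it (red gasket shows where the plate's hole is not over the pedestal's)
- bolt_bore (a point): centre of the PEDESTAL's blue hole, at the height of the plate's top (70 mm)
- rack: grey rack block, fixed, 60 x 200 x 60 mm, origin at the centre of its underside; three through holes 19 mm in diameter along its y, 65 mm apart, holding drift, bolt and spare in any order
- rack_hole0 (a point): mouth of the rack hole at y = -65 mm of the rack, 60 mm above the table
- rack_hole1 (a point): mouth of the middle rack hole
- rack_hole2 (a point): mouth of the rack hole at y = +65 mm of the rack
- drift: drift pin, 102 mm long, 130 g, upright, hanging by its collar in the rack; origin at the middle of its tip, z up along it. Steel taper from 4.6 mm across at the tip to 14.4 mm at 40 mm up, straight 14.4 mm shank to 55 mm, collar 28 mm across from 55 to 60 mm, yellow round handle 16 mm across from 60 to 102 mm. Home when the collar's underside lies on the plate
- drift_collar (a point): on the drift's axis at the collar's underside, 55 mm above its tip
- bolt: plain-shanked bolt (no thread, drops in), 54 mm long, 70 g, upright in the rack; origin at the middle of its tip, z up along it. Shank 14 mm across and 30 mm long, its last 7 mm tapering to 10 mm; round blue head 27 mm across from 30 to 54 mm. Home when the head lies on the plate
- bolt_seat (a point): on the bolt's axis at the underside of its head, 30 mm above its tip
- spare: black-headed spare bolt, head 29 mm across, shank 17 mm: too thick, leave it in the rack
- jar_a: amber jar 68 mm across, 100 mm high, bystander; origin under its centre
- jar_b: dark red jar 68 mm across, 100 mm high, bystander
- jar_c: dark red jar 68 mm across, 100 mm high, bystander
- spanner: spanner 200 mm long lying on the table, bystander
- lids: stack of brass-coloured lids 70 mm across, 30 mm high, bystander
Not all that is in view belongs to the job. Of the things that look like the rack, the larger one is meant.

How it is judged:
By the outcome, as a careful person would: the job done as asked, in the order asked, and still so for the second after the job is handed in, with the robot touching nothing.
It also fails if it takes over 72 s, if anything falls off the work surface, if the arm or the gripper's body presses on something with over 40 N, if the wrist force passes 120 N, or if a joint passes its speed limit or range.

## Working session

There is one attempt and no reset: what is moved stays moved. The work goes in short steps, Python scripts to look and compute and a tool call to move; the robot and the scene stay as the last step left them, time stands still between calls to the robot, and variables do not carry over. Pictures are saved under pics/ and viewed, at most 10 in all, crops included, and the job is handed in when it is done.

Besides the shell and the picture viewer there is one more tool, called after "Emit:" as name(argument=value, ...) on one line, values as JSON. arm_command: Moves the arm, as the interface text tells. Its arguments: {"type":"object","properties":{"commands":{"type":"array"},"newtons":{"type":"number"}},"required":["commands"]}

```bash
mkdir -p pics
cat > h.py <<'E'
import numpy as np, cv2
from plant import env
from scipy.spatial.transform import Rotation as R
def cal(n):
    c=env.get_calibration(n); o=np.array(c["orientation"],float)
    M=o if o.shape==(3,3) else R.from_quat(np.r_[o[1:],o[0]]).as_matrix()
    return np.array(c["camera_matrix"]),np.array(c["origin"]),M
def ray(n,uv,z,c=None):
    K,o,M=c or cal(n); d=M@np.linalg.inv(K)@np.r_[uv,1]; return o+d*(z-o[2])/d[2]
def proj(n,p,c=None):
    K,o,M=c or cal(n); q=K@(M.T@(np.asarray(p)-o)); return q[:2]/q[2]
E
python3 - <<'E'
from h import *
for n in("side","top"):
    cv2.imwrite(f"pics/{n}0.png",env.get_image(n)); print(n,[x.round(3).tolist() for x in cal(n)])
o=env.get_obs();print({k:np.round(v,3) for k,v in o.items()})
E
```

```text
side [[[364.88, 0.0, 327.287], [0.0, 364.88, 201.888], [0.0, 0.0, 1.0]], [-0.065, 0.584, 0.658], [[-0.721, -0.393, 0.57], [-0.692, 0.419, -0.587], [-0.008, -0.818, -0.574]]]
top [[[482.002, 0.0, 318.242], [0.0, 482.002, 204.698], [0.0, 0.0, 1.0]], [0.381, -0.054, 1.23], [[0.005, -0.992, 0.127], [-1.0, -0.003, 0.02], [-0.02, -0.127, -0.992]]]
{'clock': np.float64(0.1), 'q': array([-1.343,  0.265,  1.605, -0.   ,  1.274, -0.037]), 'qd': array([ 0.001, -0.002, -0.001, -0.002, -0.001,  0.001]), 'tau': array([ 0.0000e+00, -5.0362e+01, -3.5807e+01,  7.3000e-02,  2.3000e-02,
       -0.0000e+00]), 'eef_pos': array([ 0.177, -0.651,  0.404]), 'eef_rot': array([-0.001,  0.991,  0.132, -0.   ]), 'ft_force': array([ 0.274,  0.237, -0.436]), 'moment': array([ 0.058, -0.008,  0.033]), 'grasp_force': np.float64(0.0), 'gripper_width': np.float64(0.999)}
```

View pics/top0.png

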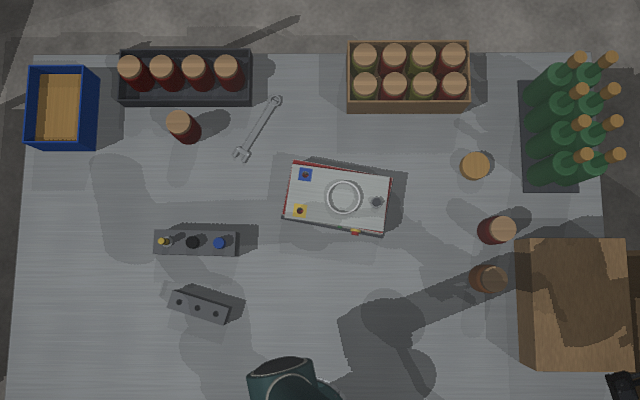

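View pics/side0.png

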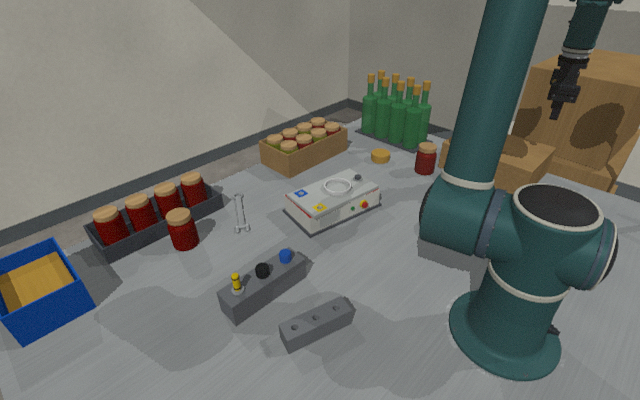

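Top view: the loaded grey rack spans about (153–240, 225–255), with the yellow drift at (163,241), the black spare at (193,242) and the blue bolt at (219,243). A smaller, empty block sits at (200,307), so the larger loaded one is the rack meant. The base is at (338,198), with its blue mark at (305,175), yellow mark at (300,210) and pivot at (377,201). I'll confirm this in one enlarged crop.

Run:
```python
from h import *
im=cv2.imread("pics/top0.png")
a=cv2.resize(im[220:265,145:255],None,fx=7,fy=7,interpolation=cv2.INTER_CUBIC)
b=cv2.resize(im[155:242,275:400],None,fx=6,fy=6,interpolation=cv2.INTER_CUBIC)[:, :770]
b=cv2.resize(b,(400,278)); 
s=cv2.imread("pics/side0.png"); c2=cv2.resize(s[165:240,275:390],(370,278),interpolation=cv2.INTER_CUBIC)
cv2.imwrite("pics/crop.png",np.vstack([a,np.hstack([b,c2])])[:600])
c=cal("top")
for nm,uv,z in[("drift",(162,241),.107),("spare",(193,242),.084),("blue",(219,243),.084),("bluehole",(305,175),.07),("yelhole",(300,210),.07),("pivot",(377,201),.083),("ring",(344,197),.082)]: print(nm,ray("top",uv,z,c).round(3))
```

```text
drift [0.438 0.334 0.107]
spare [0.437 0.268 0.084]
blue [0.435 0.205 0.084]
bluehole [0.602 0.002 0.07 ]
yelhole [0.516 0.014 0.07 ]
pivot [ 0.537 -0.171  0.083]
ring [ 0.547 -0.092  0.082]
```

View pics/crop.png

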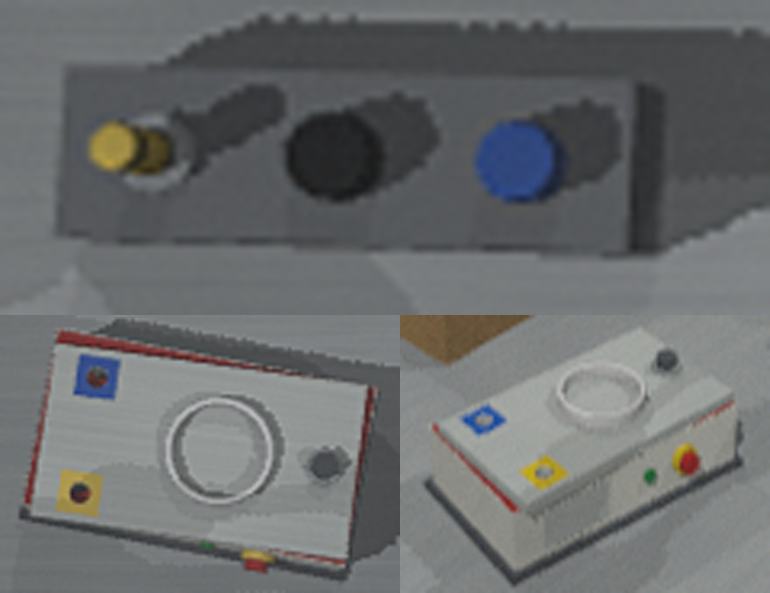

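The crop confirms yellow drift, black spare and blue bolt from left to right. Gasket is exposed on the plate's far (+x) edge at the hole end, so the plate has swung towards world -x. I'll go over the base and look from close by.

Emit:
arm_command(commands=[[80,343,651,0,0,0,1.306],[80,343,651,0,0,0,1.306],[80,343,651,0,0,0,1.306],[80,343,651,0,0,0,1.306],[80,343,651,0,0,0,1.306],[80,343,651,0,0,0,1.306],[80,343,651,0,0,0,1.306],[80,343,651,0,0,0,1.306],[80,343,651,0,0,0,1.306],[80,343,651,0,0,0,1.306],[80,343,651,0,0,0,1.306],[80,343,651,0,0,0,1.306]])

```text
clock: 1.1
eef_pos: [0.4099, -0.2071, 0.4045]
eef_rot: [-0.0, 0.706, 0.708, -0.0]
ft_force: [1.4, 0.4, 0.1]
gripper_width: 0.906
grasp_force: 0.0
```

Run:
```python
from h import *
o=env.get_obs();print(o["clock"],o["eef_pos"],o["eef_rot"],o["q"])
K,p,M=cal("wrist");T=R.from_quat(np.r_[o["eef_rot"][1:],o["eef_rot"][0]]).as_matrix()
print(K.round(1).tolist(),(T.T@(p-o["eef_pos"])).round(3),(T.T@M).round(3).tolist(),p)
```

```text
1.1 [ 0.40986708 -0.20708247  0.4045004 ] [-2.28937504e-05  7.06323487e-01  7.07889208e-01 -2.31677319e-05] [-5.22070817e-01 -1.54191709e-01  2.04408450e+00 -3.46298101e-05
  1.25175609e+00 -5.24274218e-01]
[[281.0, 0.0, 320.8], [0.0, 281.0, 202.7], [0.0, 0.0, 1.0]] [0.083 0.    0.02 ] [[-0.0, -0.946, -0.323], [1.0, -0.0, -0.0], [0.0, -0.323, 0.946]] [ 0.40971013 -0.12397708  0.38409841]
```

Emit:
arm_command(commands=[[80,135,147,-105,0,0,0],[80,135,147,-105,0,0,0],[80,135,147,-105,0,0,0],[80,135,147,-105,0,0,0],[80,135,147,-105,0,0,0],[80,135,147,-105,0,0,0],[80,135,147,-105,0,0,0],[80,135,147,-105,0,0,0]])

```text
clock: 1.77
eef_pos: [0.5445, -0.0618, 0.2988]
eef_rot: [-0.001, 0.706, 0.708, -0.001]
ft_force: [-0.4, 0.3, -0.0]
gripper_width: 0.908
grasp_force: 0.0
```

Run:
```python
from h import *
o=env.get_obs();c=cal("wrist");im=env.get_image("wrist")
print(o["eef_pos"],np.abs(o["qd"]).max());np.savez("w1.npz",K=c[0],o=c[1],M=c[2]);cv2.imwrite("pics/w1.png",im)
```

```text
[ 0.54447138 -0.06175372  0.29882653] 0.03437522770390493
```

View pics/w1.png

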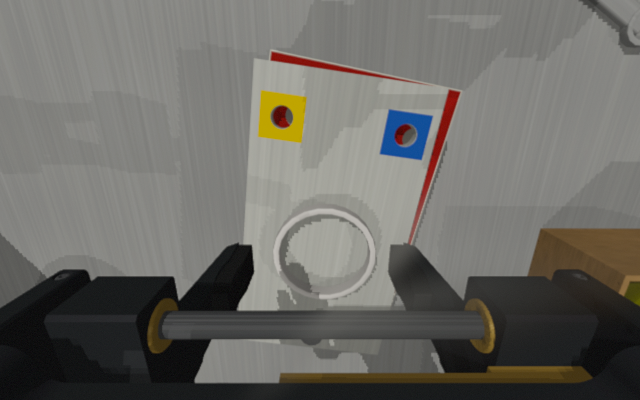

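The wrist view shows the yellow-marked hole at (283,117) and the blue at (405,135). In both, red gasket fills the left (-x) side and the opening is on the right (+x), so the plate has swung to -x.

Run:
```python
from h import *
f=np.load("w1.npz");c=(f["K"],f["o"],f["M"]);im=cv2.imread("pics/w1.png").astype(int);b,g,r=im[...,0],im[...,1],im[...,2]
hsv=cv2.cvtColor(im.astype(np.uint8),cv2.COLOR_BGR2HSV)
def hole(m,box):
    x0,y0,x1,y1=box;s=np.zeros(m.shape,np.uint8);s[y0:y1,x0:x1]=m[y0:y1,x0:x1]*255
    cs,h=cv2.findContours(s,cv2.RETR_CCOMP,cv2.CHAIN_APPROX_NONE)
    k=max([i for i in range(len(cs)) if h[0][i][3]>=0],key=lambda i:cv2.contourArea(cs[i]))
    P=np.array([ray("",p,.07,c)[:2] for p in cs[k][:,0].astype(float)]);ce,rad=cv2.minEnclosingCircle((P*1000).astype(np.float32));return np.array(ce),rad
H,S,V=hsv[...,0],hsv[...,1],hsv[...,2]
yel=(H>18)&(H<40)&(S>150); blu=(H>100)&(H<130)&(S>110)
Y=hole(yel,(255,85,310,147));B=hole(blu,(375,105,437,165));print("plate holes mm",Y,B,np.linalg.norm(Y[0]-B[0]))
red=((H<8)|(H>172))&(S>140)&(V>60)
# gasket outer edges
top=[(x,np.where(red[40:100,x])[0].min()+40) for x in range(285,450,3) if red[40:100,x].any()]
right=[(np.where(red[y,400:470])[0].max()+400,y) for y in range(105,235,3) if red[y,400:470].any()]
def line(p,z):
    P=np.array([ray("",np.array(q,float),z,c)[:2]*1000 for q in p],np.float32);vx,vy,x,y=cv2.fitLine(P,cv2.DIST_HUBER,0,.01,.01).ravel();return np.array([vx,vy]),np.array([x,y])
(d1,p1),(d2,p2)=line(top,.06),line(right,.06)
t=np.linalg.solve(np.c_[d1,-d2],p2-p1);C=p1+t[0]*d1
d1*=np.sign(d1[0]);d2*=np.sign(d2[1]);print("dirs",np.degrees(np.arctan2(*d1[::-1])),np.degrees(np.arctan2(*d2[::-1])),"corner",C)
L=ray("",np.array([270,51.]),.06,c)[:2]*1000;print("left corner",L,np.linalg.norm(L-C))
th=np.arctan2(*d1[::-1]);th=(th+np.arctan2(*d2[::-1])-np.pi/2)/2
Rm=np.array([[np.cos(th),-np.sin(th)],[np.sin(th),np.cos(th)]])
for w in(70,67):
  O=C-Rm@np.array([w,125 if w==70 else 122]);print(w,"base",O,np.degrees(th),"ybore",O+Rm@[-45,85],"bbore",O+Rm@[45,85],"pivot",O+Rm@[0,-95],"arcdir",Rm@[.97,.24])
# plate-based
u=(B[0]-Y[0]);ph=np.arctan2(u[1],u[0]);m=(Y[0]+B[0])/2
Q=lambda a:np.array([[np.cos(a),-np.sin(a)],[np.sin(a),np.cos(a)]])
pv=m+Q(ph)@[0,-180]
a=-np.arcsin(9.5/190.3);print("plate ang",np.degrees(ph),"pivot",pv,"ybore",pv+Q(a)@(Y[0]-pv),"bbore",pv+Q(a)@(B[0]-pv))
# opening: dark-grey (not red) pixels in yellow hole
yy,xx=np.mgrid[105:130,268:300];
for y in range(106,129,2):print(y,''.join('Y' if yel[y,x] else 'r' if S[y,x]>110 else '.' for x in range(266,302)))
t=cal("top");
for nm,p in(("pivot",pv),):print(proj("top",np.r_[p/1000,.07],t))
```

```text
plate holes mm (array([515.48138428,  14.48911762]), 8.78878402709961) (array([604.82141113,   1.93533933]), 8.869482040405273) 90.21772413394802
dirs -10.881257 78.8901 corner [643.6596   31.37313]
left corner [508.26732665  57.85670818] 137.95814376840374
70 base [551.10302357 -77.98078063] -10.995576 ybore [523.14146137  14.04177432] bbore [611.48923135  -3.12421452] pivot [ 532.98336869 -171.23676005] arcdir [0.9979686  0.05058284]
67 base [554.62014887 -75.60805459] -10.995576 ybore [526.65858667  16.41450036] bbore [615.00635664  -0.75148848] pivot [ 536.50049399 -168.86403401] arcdir [0.9979686  0.05058284]
plate ang -7.9986518487934495 pivot [ 535.10443366 -170.03661329] ybore [524.71759276  15.23864942] bbore [613.31952757  -1.75943563]
106 YYYYYYYYYYr..rrrrrrYYYYYYYYYYYYYYYYY
108 YYYYYYYY..rrrrrrrrrrrrrYYYYYYYYYYYYY
110 YYYYYY...rrrrrrrrrrrr...rYYYYYYYYYYY
112 YYYYY...rrrrrrrrrrrr......YYYYYYYYYY
114 YYYYr..rrrrrrrrrrrrr......rYYYYYYYYY
116 YYYYr..rrrrrrrrrrrrr.......YYYYYYYYY
118 YYYYr..rrrrrrrrrrrrr.......YYYYYYYYY
120 YYYYY...rrrrrrrrrrrrr......YYYYYYYYY
122 YYYYYY...rrrrrrrrrrrrr....YYYYYYYYYY
124 YYYYYYY....rrrrrrrrrrrrr.YYYYYYYYYYY
126 YYYYYYYYY....rrrrrrrrrrYYYYYYYYYYYYY
128 YYYYYYYYYYYYr......rYYYYYYYYYYYYYYYY
[375.93527905 202.45325033]
```

Emit:
arm_command(commands=[[60,-107,322,0,0,0,0],[60,-107,322,0,0,0,0],[60,-107,322,0,0,0,0],[60,-107,322,0,0,0,0],[60,-107,322,0,0,0,0],[60,-107,322,0,0,0,0],[60,-107,322,0,0,0,0],[60,-107,322,0,0,0,0],[60,-107,322,0,0,0,0],[60,-107,322,0,0,0,0],[60,-107,322,0,0,0,0],[60,-107,322,0,0,0,0]])

```text
clock: 2.82
eef_pos: [0.4383, 0.2581, 0.3003]
eef_rot: [0.0, 0.708, 0.706, 0.0]
ft_force: [-0.3, -0.5, 0.1]
gripper_width: 0.684
grasp_force: 0.0
```

Run:
```python
from h import *
o=env.get_obs();c=cal("wrist");im=env.get_image("wrist")
print(o["eef_pos"],o["ft_force"],np.abs(o["qd"]).max());np.savez("w2.npz",K=c[0],o=c[1],M=c[2]);cv2.imwrite("pics/w2.png",im)
```

```text
[0.43833961 0.25813719 0.30028049] [-0.26731445 -0.48674028  0.14320089] 0.009860375695886554
```

View pics/w2.png

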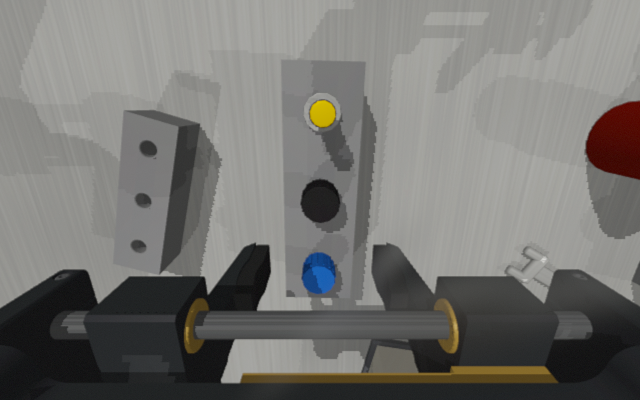

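The rack from above shows the drift at (322,113), the spare at (320,201) and the bolt at (319,271). The small decoy block is at left.

Run:
```python
from h import *
f=np.load("w2.npz");c=(f["K"],f["o"],f["M"]);im=cv2.imread("pics/w2.png")
hsv=cv2.cvtColor(im,cv2.COLOR_BGR2HSV);H,S,V=[hsv[...,i] for i in range(3)]
def cen(m,box,z):
    s=np.zeros(m.shape,np.uint8);x0,y0,x1,y1=box;s[y0:y1,x0:x1]=m[y0:y1,x0:x1]*255
    cs,_=cv2.findContours(s,0,cv2.CHAIN_APPROX_NONE);k=max(cs,key=cv2.contourArea)
    P=np.array([ray("",p,z,c)[:2]*1000 for p in k[:,0].astype(float)],np.float32);return cv2.minEnclosingCircle(P)
print("yel",cen((H>20)&(H<40)&(S>150)&(V>150),(290,80,360,160),.107))
print("blk",cen((V<50),(295,175,345,230),.084))
b=(H>100)&(H<130)&(S>110)
print("blue",cen(b,(295,245,345,300),.084),"bright",cen(b&(V>np.percentile(V[b],55)),(295,245,345,300),.084))
for v in range(90,106,3):print([int(x) for x in V[v,300:346:3]])
for u,v,z in((307,113,.065),(341,113,.065),(282,61,.06),(366,62,.06)):print(u,v,ray("",np.array([u,v]),z,c).round(4))
```

```text
yel ((439.4634704589844, 337.3951416015625), 7.630316734313965)
blk ((437.9222106933594, 275.3822021484375), 16.49414825439453)
blue ((436.8841857910156, 214.3314971923828), 19.27778434753418) bright ((438.221923828125, 214.8935546875), 18.926185607910156)
[132, 132, 134, 132, 131, 113, 118, 119, 119, 119, 119, 119, 119, 120, 121, 121]
[134, 133, 130, 127, 117, 121, 160, 155, 150, 143, 118, 119, 119, 120, 120, 120]
[129, 130, 127, 125, 156, 155, 153, 154, 152, 150, 152, 132, 118, 120, 119, 119]
[128, 127, 126, 152, 146, 145, 144, 104, 112, 145, 150, 151, 125, 120, 120, 120]
[127, 128, 147, 147, 146, 124, 219, 215, 213, 203, 125, 150, 151, 116, 119, 119]
[126, 126, 155, 150, 173, 214, 210, 209, 208, 208, 208, 118, 150, 143, 119, 120]
307 113 [0.4286 0.3369 0.065 ]
341 113 [0.4534 0.3368 0.065 ]
282 61 [0.4114 0.3718 0.06  ]
366 62 [0.4706 0.371  0.06  ]
```

Emit:
arm_command(commands=[[60,1,40,0,0,0,0],[60,1,79,0,0,0,0],[60,1,79,0,0,0,0],[60,1,79,-30,0,0,0],[60,1,79,-65,0,0,0],[60,1,79,-65,0,0,0],[60,1,79,-65,0,0,0],[0,1,79,-65,0,0,0],[0,1,79,-65,0,0,0],[0,1,79,-65,0,0,0],[0,1,79,-65,0,0,0],[0,1,79,-65,0,0,0]], newtons=45)

```text
clock: 3.87
eef_pos: [0.4392, 0.3391, 0.2361]
eef_rot: [0.0, 0.707, 0.707, 0.001]
ft_force: [-1.0, 0.4, 0.4]
gripper_width: 0.326
grasp_force: 0.0
```

Emit:
arm_command(commands=[[0,0,0,0,0,0,0],[0,0,0,0,0,0,0],[0,0,0,0,0,0,0],[0,0,0,0,0,0,0]])

```text
clock: 4.2
eef_pos: [0.4389, 0.3391, 0.2352]
eef_rot: [0.0, 0.707, 0.707, 0.0]
ft_force: [-0.2, -0.8, 3.8]
gripper_width: 0.17
grasp_force: 45.0
```

Emit:
arm_command(commands=[[0,0,0,35,0,0,0],[0,0,0,70,0,0,0],[0,0,0,100,0,0,0],[0,81,-322,100,0,0,0],[0,81,-322,100,0,0,0],[0,81,-322,100,0,0,0],[0,81,-322,100,0,0,0],[0,81,-322,100,0,0,0],[0,81,-322,100,0,0,0],[0,81,-322,100,0,0,0],[0,81,-322,100,0,0,0],[0,81,-322,100,0,0,0]])

```text
clock: 5.2
eef_pos: [0.5207, 0.0112, 0.3345]
eef_rot: [0.001, 0.709, 0.705, -0.001]
ft_force: [-0.0, 0.5, -0.7]
gripper_width: 0.162
grasp_force: 44.9
```

Emit:
arm_command(commands=[[0,0,0,-15,0,0,0],[0,0,0,-15,0,0,0],[0,0,0,-15,0,0,0],[0,0,0,-15,0,0,0]])

```text
clock: 5.53
eef_pos: [0.5194, 0.0175, 0.3194]
eef_rot: [-0.0, 0.707, 0.707, -0.0]
ft_force: [-0.2, -0.5, -1.9]
gripper_width: 0.169
grasp_force: 44.9
```

Run:
```python
from h import *
o=env.get_obs();c=cal("wrist");im=env.get_image("wrist")
print(o["eef_pos"],o["eef_rot"],o["ft_force"],o["moment"]);np.savez("w3.npz",K=c[0],o=c[1],M=c[2]);cv2.imwrite("pics/w3full.png",im)
g=o["eef_pos"]
for p in([g[0],g[1],.07],[.5155,.0145,.07],[.520,.015,.07],[g[0],g[1],g[2]-.147-.085]):print(p,proj("",p,c))
cv2.imwrite("pics/w3.png",cv2.resize(im[60:310,200:440],None,fx=2.4,fy=2.4,interpolation=cv2.INTER_CUBIC))
```

```text
[0.51940682 0.01752733 0.31942531] [-4.50108547e-04  7.06800134e-01  7.07413061e-01 -3.57909108e-04] [-0.2191157  -0.48901861 -1.86883433] [-0.03993656 -0.07535062 -0.02540817]
[np.float64(0.5194068194950162), np.float64(0.017527332128998905), 0.07] [321.21152623 208.08359526]
[0.5155, 0.0145, 0.07] [316.71901112 211.34890827]
[0.52, 0.015, 0.07] [321.89029335 210.81639754]
[np.float64(0.5194068194950162), np.float64(0.017527332128998905), np.float64(0.08742530568223376)] [321.20907581 215.437462  ]
```

View pics/w3.png

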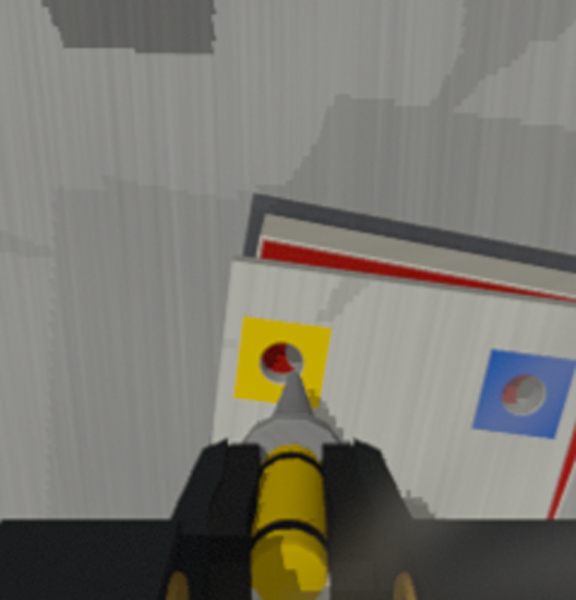

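The drift tip at crop (292,373) stands straight below the gripper. The plate hole centre is at crop (281,361) and its opening is on the right. I need about y -2.3 mm and x +0.5 mm.

Emit:
arm_command(commands=[[0,0.5,-2.3,0,0,0,0],[0,0.5,-2.3,-8,0,0,0],[0,0.5,-2.3,-16,0,0,0],[0,0.5,-2.3,-16,0,0,0],[0,0.5,-2.3,-18,0,0,0],[0,0.5,-2.3,-20,0,0,0],[0,0.5,-2.3,-22,0,0,0],[0,0.5,-2.3,-24,0,0,0],[0,0.5,-2.3,-24,0,0,0]])

```text
clock: 6.33
eef_pos: [0.52, 0.0146, 0.2952]
eef_rot: [-0.0, 0.707, 0.707, -0.0]
ft_force: [-0.4, 0.5, -1.3]
gripper_width: 0.166
grasp_force: 44.9
```

Emit:
arm_command(commands=[[0,0,0,-2,0,0,0],[0,0,0,-4,0,0,0],[0,0,0,-6,0,0,0],[0,0,0,-8,0,0,0],[0,0,0,-10,0,0,0],[0,0,0,-10,0,0,0]])

```text
clock: 6.83
eef_pos: [0.5197, 0.0146, 0.285]
eef_rot: [-0.001, 0.707, 0.707, -0.001]
ft_force: [-3.0, 0.3, -1.1]
gripper_width: 0.169
grasp_force: 44.9
```

Emit:
arm_command(commands=[[0,0.3,0,-2,0,0,0],[0,0.6,0,-4,0,0,0],[0,0.9,0,-6,0,0,0],[0,1.2,0,-8,0,0,0],[0,1.5,0,-10,0,0,0],[0,1.5,0,-10,0,0,0]])

```text
clock: 7.33
eef_pos: [0.5218, 0.0146, 0.2752]
eef_rot: [-0.0, 0.707, 0.707, 0.0]
ft_force: [-1.9, 1.3, -2.7]
gripper_width: 0.164
grasp_force: 44.9
```

Emit:
arm_command(commands=[[0,0.25,0.1,-2,0,0,0],[0,0.5,0.1,-4,0,0,0],[0,0.75,0.2,-6,0,0,0],[0,1.0,0.2,-8,0,0,0],[0,1.3,0.2,-10,0,0,0],[0,1.3,0.2,-10,0,0,0]])

```text
clock: 7.83
eef_pos: [0.5231, 0.0149, 0.2653]
eef_rot: [-0.0, 0.707, 0.707, 0.0]
ft_force: [-0.4, 2.5, -1.2]
gripper_width: 0.166
grasp_force: 44.8
```

Emit:
arm_command(commands=[[0,0.25,0.2,-2,0,0,0],[0,0.5,0.3,-4,0,0,0],[0,0.8,0.3,-6,0,0,0],[0,1.0,0.3,-7,0,0,0],[0,1.2,0.3,-8,0,0,0],[0,1.2,0.3,-8,0,0,0]])

```text
clock: 8.33
eef_pos: [0.5244, 0.0153, 0.2576]
eef_rot: [-0.0, 0.707, 0.707, 0.0]
ft_force: [0.8, 3.7, -0.8]
gripper_width: 0.167
grasp_force: 44.9
```

Emit:
arm_command(commands=[[0,0.1,0.4,-1.5,0,0,0],[0,0.2,0.4,-3,0,0,0],[0,0.3,0.5,-4.5,0,0,0],[0,0.3,0.5,-6,0,0,0],[0,0.3,0.5,-7.5,0,0,0],[0,0.3,0.5,-7.5,0,0,0]])

```text
clock: 8.83
eef_pos: [0.5244, 0.0156, 0.2498]
eef_rot: [-0.0, 0.707, 0.707, -0.0]
ft_force: [-0.5, 3.5, -0.6]
gripper_width: 0.166
grasp_force: 44.9
```

Emit:
arm_command(commands=[[0,0,0.3,-1,0,0,0],[0,0,0.6,-2,0,0,0],[0,0,0.6,-3,0,0,0],[0,0,0.6,-4,0,0,0],[0,0,0.6,-4,0,0,0]])

```text
clock: 9.25
eef_pos: [0.5243, 0.016, 0.2458]
eef_rot: [-0.0, 0.707, 0.707, -0.0]
ft_force: [0.0, 2.1, -1.4]
gripper_width: 0.166
grasp_force: 44.9
```

Emit:
arm_command(commands=[[0,0,0.2,-0.4,0,0,0],[0,0,0.3,-0.8,0,0,0],[0,0,0.3,-1.2,0,0,0],[0,0,0.3,-1.2,0,0,0]])

```text
clock: 9.58
eef_pos: [0.525, 0.0163, 0.2456]
eef_rot: [0.001, 0.707, 0.707, 0.0]
ft_force: [-0.3, -0.5, 1.9]
gripper_width: 0.171
grasp_force: 44.9
```

Emit:
arm_command(commands=[[0,0,0,-0.4,0,0,0],[0,0,0,-0.8,0,0,0],[0,0,0,-0.8,0,0,0],[0,0,0,-0.8,0,0,0]])

```text
clock: 9.92
eef_pos: [0.5251, 0.0164, 0.2454]
eef_rot: [0.001, 0.707, 0.707, 0.0]
ft_force: [-1.8, 0.2, 5.9]
gripper_width: 0.169
grasp_force: 44.9
```

Force rises and the downward motion has stopped, so the collar is seated. Now I'll release and go for the bolt.

Emit:
arm_command(commands=[[60,0,0,1,0,0,0],[60,0,0,1,0,0,0],[60,0,0,1,0,0,0],[60,0,0,1,0,0,0],[60,0,0,1,0,0,0],[60,0,0,25,0,0,0],[60,0,0,60,0,0,0],[60,0,0,70,0,0,0],[60,-40,90,70,0,0,0],[60,-87,192,70,0,0,0],[60,-87,192,70,0,0,0],[60,-87,192,70,0,0,0]])

```text
clock: 10.92
eef_pos: [0.4549, 0.1693, 0.3141]
eef_rot: [0.0, 0.708, 0.707, 0.0]
ft_force: [0.2, 0.5, 0.2]
gripper_width: 0.683
grasp_force: 0.0
```

Emit:
arm_command(commands=[[60,-27,74,0,0,0,0],[60,-27,74,0,0,0,0],[60,-27,74,0,0,0,0],[60,-27,74,0,0,0,0]])

```text
clock: 11.25
eef_pos: [0.4279, 0.2439, 0.3139]
eef_rot: [0.0, 0.705, 0.709, -0.0]
ft_force: [0.1, -0.3, -0.0]
gripper_width: 0.683
grasp_force: 0.0
```

Emit:
arm_command(commands=[[60,10,-36,0,0,0,0],[60,10,-36,0,0,0,0],[60,10,-36,0,0,0,0],[60,10,-36,0,0,0,0]])

```text
clock: 11.58
eef_pos: [0.4392, 0.2052, 0.314]
eef_rot: [-0.0, 0.708, 0.706, -0.0]
ft_force: [-0.0, -0.2, -0.7]
gripper_width: 0.684
grasp_force: 0.0
```

Run:
```python
from h import *
o=env.get_obs();c=cal("wrist");im=env.get_image("wrist")
print(o["eef_pos"]);np.savez("w4.npz",K=c[0],o=c[1],M=c[2]);cv2.imwrite("pics/w4full.png",im)
hsv=cv2.cvtColor(im,cv2.COLOR_BGR2HSV);H,S,V=[hsv[...,i] for i in range(3)]
b=((H>100)&(H<130)&(S>110)).astype(np.uint8);b[:,:240]=0;b[:,400:]=0
n,l,s,ce=cv2.connectedComponentsWithStats(b);k=1+s[1:,4].argmax();print(s[k],ce[k])
x,y,w,h,_=s[k]
print("far edge",ray("",np.array([x+w/2,y+h]),.084,c),"near/top edge",ray("",np.array([x+w/2,y]),.084,c),ray("",np.array([x+0.,y+h/2]),.084,c),ray("",np.array([x+w,y+h/2]),.084,c))
print("expected head-top centre px",proj("",[.438,.208,.084],c))
```

```text
[0.43922355 0.20515257 0.31399111]
[ 300  190   35   39 1051] [317.35299715 209.12559467]
far edge [0.43639519 0.1940884  0.084     ] near/top edge [0.43662222 0.2271298  0.084     ] [0.42260305 0.21104346 0.084     ] [0.45041851 0.21096386 0.084     ]
expected head-top centre px [319.39081371 213.02696721]
```

Emit:
arm_command(commands=[[60,-1,0,-35,0,0,0],[60,-1,0,-70,0,0,0],[60,-1,0,-84,0,0,0],[60,-1,0,-84,0,0,0],[0,-1,0,-84,0,0,0],[0,-1,0,-84,0,0,0],[0,-1,0,-84,0,0,0],[0,-1,0,-84,0,0,0],[0,-1,0,-84,0,0,0],[0,-1,0,-84,0,0,0],[0,-1,0,-84,0,0,0],[0,-1,0,-84,0,0,0]], newtons=40)

```text
clock: 12.63
eef_pos: [0.4381, 0.2065, 0.2312]
eef_rot: [0.0, 0.707, 0.707, 0.001]
ft_force: [-0.9, 0.3, 5.8]
gripper_width: 0.295
grasp_force: 40.0
```

Emit:
arm_command(commands=[[0,0,0,35,0,0,0],[0,0,0,70,0,0,0],[0,0,0,80,0,0,0],[0,175,-208,80,0,0,0],[0,175,-208,80,0,0,0],[0,175,-208,80,0,0,0],[0,175,-208,80,0,0,0],[0,175,-208,80,0,0,0],[0,175,-208,80,0,0,0],[0,175,-208,80,0,0,0],[0,175,-208,80,0,0,0],[0,175,-208,80,0,0,0]])

```text
clock: 13.63
eef_pos: [0.613, -0.0028, 0.309]
eef_rot: [-0.001, 0.708, 0.706, -0.001]
ft_force: [-0.4, -0.2, -0.3]
gripper_width: 0.299
grasp_force: 40.0
```

Emit:
arm_command(commands=[[0,0,0,-20,0,0,0],[0,0,0,-20,0,0,0],[0,0,0,-20,0,0,0],[0,0,0,-20,0,0,0]])

```text
clock: 13.97
eef_pos: [0.612, -0.0006, 0.2901]
eef_rot: [-0.001, 0.707, 0.708, -0.0]
ft_force: [0.1, -0.1, -1.3]
gripper_width: 0.293
grasp_force: 40.0
```

Run:
```python
from h import *
o=env.get_obs();c=cal("wrist");im=env.get_image("wrist")
g=o["eef_pos"];print(g,o["eef_rot"],o["ft_force"]);cv2.imwrite("pics/w5full.png",im)
for p in([.6133,-.0018,.07],[g[0],g[1],g[2]-.2012],[g[0],g[1],.07]):print(proj("",p,c))
cv2.imwrite("pics/w5.png",cv2.resize(im[60:310,200:440],None,fx=2.4,fy=2.4,interpolation=cv2.INTER_CUBIC))
```

```text
[ 0.61199096 -0.00062491  0.29006266] [-5.24046723e-04  7.06617911e-01  7.07595014e-01 -3.86277998e-04] [ 0.14026229 -0.07124622 -1.31312492]
[322.89948354 222.56246139]
[321.19522266 231.45385052]
[321.20054419 221.14669256]
```

View pics/w5.png

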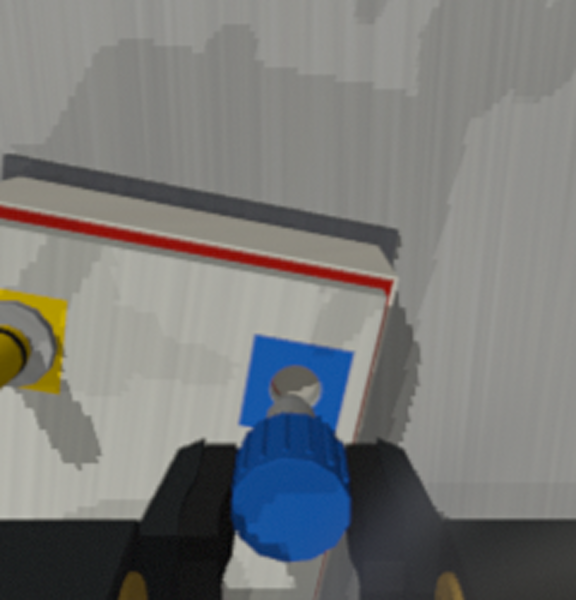

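The bolt hangs straight, with its shank at crop (293,405). The blue hole is now clear of red at crop (296,388), with the drift standing at left. I'll work out the remaining offset from the head's top outline.

Run:
```python
from h import *
im=cv2.imread("pics/w5full.png");hsv=cv2.cvtColor(im,cv2.COLOR_BGR2HSV);H,S,V=[hsv[...,i] for i in range(3)]
c=cal("wrist");g=env.get_obs()["eef_pos"];zt=g[2]-.2012+.054
b=(H>100)&(H<130)&(S>110)
col=np.where(b[225:310,321])[0]+225;print("bottom row",col.max(),"->head top centre y",ray("",np.array([321,col.max()+.5]),zt,c)[1]+.0135,"tcp",g)
for v in (262,268,274):
    r=np.where(b[v,280:360])[0]+280;print(v,r.min(),r.max(),ray("",np.array([(r.min()+r.max())/2,v]),zt,c)[0])
# hole upper half outline
P=[]
for u in range(313,334):
    s=np.where(~b[205:226,u])[0]+205
    if len(s):P.append(ray("",np.array([u,s.min()-.5]),.07,c)[:2])
P=np.array(P)
from scipy.optimize import least_squares
f=least_squares(lambda q:np.hypot(*(P-q).T)-.008,[.613,-.002],loss="soft_l1",f_scale=.0005);print("hole",f.x,np.abs(f.fun).mean())
```

```text
bottom row 293 ->head top centre y 0.0011485909431967912 tcp [ 0.61243021 -0.00077669  0.29070057]
262 296 345 0.6122496620018906
268 296 346 0.6125108525172358
274 296 346 0.6125151997526116
hole [ 0.61379387 -0.00131481] 0.0002092608487586577
```

Emit:
arm_command(commands=[[0,1.2,-2.1,0,0,0,0],[0,1.2,-2.1,-8,0,0,0],[0,1.2,-2.1,-16,0,0,0],[0,1.2,-2.1,-16,0,0,0],[0,1.2,-2.1,-18,0,0,0],[0,1.2,-2.1,-20,0,0,0],[0,1.2,-2.1,-22,0,0,0],[0,1.2,-2.1,-24,0,0,0],[0,1.2,-2.1,-24,0,0,0]])

```text
clock: 14.77
eef_pos: [0.6139, -0.0038, 0.2658]
eef_rot: [-0.0, 0.707, 0.707, -0.0]
ft_force: [0.0, -0.5, -0.9]
gripper_width: 0.297
grasp_force: 40.0
```

Emit:
arm_command(commands=[[0,0,0,-2,0,0,0],[0,0,0,-4,0,0,0],[0,0,0,-6,0,0,0],[0,0,0,-8,0,0,0],[0,0,0,-8,0,0,0]])

```text
clock: 15.18
eef_pos: [0.6139, -0.0037, 0.2577]
eef_rot: [-0.0, 0.707, 0.707, -0.0]
ft_force: [-0.7, 2.0, -1.6]
gripper_width: 0.294
grasp_force: 40.0
```

Emit:
arm_command(commands=[[0,0,0.5,-1,0,0,0],[0,0,0.8,-3,0,0,0],[0,0,0.8,-5,0,0,0],[0,0,0.8,-7,0,0,0],[0,0,0.8,-9,0,0,0],[0,0,0.8,-9,0,0,0]])

```text
clock: 15.68
eef_pos: [0.6137, -0.003, 0.2485]
eef_rot: [-0.0, 0.707, 0.707, -0.0]
ft_force: [-0.2, 0.5, -0.3]
gripper_width: 0.294
grasp_force: 40.0
```

Tip is at about 47 mm, with 7.3 mm remaining.

Emit:
arm_command(commands=[[0,0,0,-2,0,0,0],[0,0,0,-4,0,0,0],[0,0,0,-5.5,0,0,0],[0,0,0,-6.5,0,0,0],[0,0,0,-7,0,0,0],[0,0,0,-7,0,0,0]])

```text
clock: 16.18
eef_pos: [0.614, -0.003, 0.242]
eef_rot: [-0.0, 0.707, 0.707, -0.0]
ft_force: [-0.1, -0.1, 0.2]
gripper_width: 0.294
grasp_force: 40.0
```

Emit:
arm_command(commands=[[0,0,0,-0.5,0,0,0],[0,0,0,-1,0,0,0],[0,0,0,-1,0,0,0]])

```text
clock: 16.43
eef_pos: [0.6141, -0.003, 0.2413]
eef_rot: [0.0, 0.707, 0.707, 0.0]
ft_force: [-0.1, -0.6, -0.7]
gripper_width: 0.297
grasp_force: 40.0
```

Emit:
arm_command(commands=[[0,0,0,-0.4,0,0,0],[0,0,0,-0.8,0,0,0],[0,0,0,-0.8,0,0,0],[0,0,0,-0.8,0,0,0]])

```text
clock: 16.77
eef_pos: [0.6141, -0.003, 0.2412]
eef_rot: [0.0, 0.707, 0.707, 0.0]
ft_force: [-2.9, 0.1, 5.6]
gripper_width: 0.296
grasp_force: 40.0
```

Emit:
arm_command(commands=[[60,0,0,1,0,0,0],[60,0,0,1,0,0,0],[60,0,0,1,0,0,0],[60,0,0,1,0,0,0],[60,0,0,1,0,0,0],[60,0,0,35,0,0,0],[60,0,0,70,0,0,0],[60,0,0,72,0,0,0],[60,-40,9,72,0,0,0],[60,-80,18,72,0,0,0],[60,-89,19,72,0,0,0],[60,-89,19,72,0,0,0]])

```text
clock: 17.77
eef_pos: [0.5221, 0.0165, 0.3113]
eef_rot: [-0.001, 0.707, 0.707, -0.001]
ft_force: [0.6, 0.4, -0.1]
gripper_width: 0.682
grasp_force: 0.0
```

Emit:
arm_command(commands=[[60,0,0,0,0,0,0],[60,0,0,0,0,0,0]])

```text
clock: 17.93
eef_pos: [0.5263, 0.0159, 0.3131]
eef_rot: [0.001, 0.707, 0.707, 0.001]
ft_force: [0.8, 0.2, -1.4]
gripper_width: 0.682
grasp_force: 0.0
```

Run:
```python
from h import *
o=env.get_obs();c=cal("wrist");im=env.get_image("wrist");print(o["eef_pos"],o["ft_force"]);cv2.imwrite("pics/w6.png",im)
print(proj("",[.525,.016,.117],c),proj("",[.614,-.0015,.094],c))
```

```text
[0.52631241 0.01586847 0.31312866] [ 0.83064012  0.22559881 -1.42472313]
[318.20004115 234.29238631] [431.78494858 241.84659509]
```

View pics/w6.png

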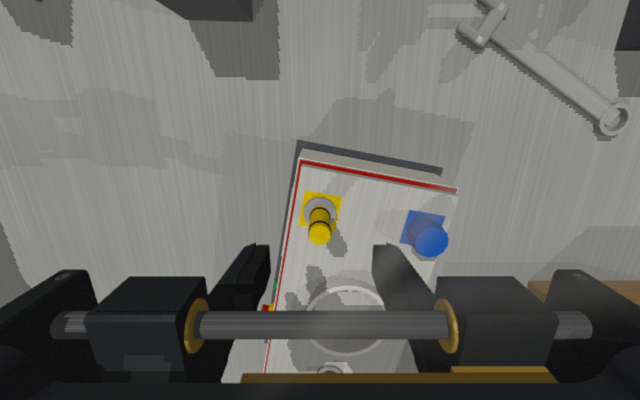

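The picture shows the drift standing upright at (319,220) between the open fingers. The bolt head is flat on the plate at (430,238) and the gasket margins are even, so the plate is in line. Now I'll draw the drift.

Emit:
arm_command(commands=[[60,0,0,-35,0,0,0],[60,0,0,-67,0,0,0],[60,0,0,-67,0,0,0],[60,0,0,-67,0,0,0],[0,0,0,-67,0,0,0],[0,0,0,-67,0,0,0],[0,0,0,-67,0,0,0],[0,0,0,-67,0,0,0],[0,0,0,-67,0,0,0],[0,0,0,-67,0,0,0],[0,0,0,-67,0,0,0],[0,0,0,-67,0,0,0]], newtons=40)

```text
clock: 18.98
eef_pos: [0.5252, 0.0161, 0.2458]
eef_rot: [0.0, 0.707, 0.707, 0.0]
ft_force: [-0.2, -0.0, 2.1]
gripper_width: 0.168
grasp_force: 40.0
```

Emit:
arm_command(commands=[[0,0,0,0,0,0,0],[0,0,0,1,0,0,0],[0,0,0,3,0,0,0],[0,0,0,6,0,0,0],[0,0,0,6,0,0,0]])

```text
clock: 19.4
eef_pos: [0.5249, 0.0161, 0.2516]
eef_rot: [-0.0, 0.707, 0.707, -0.0]
ft_force: [0.5, -0.1, -1.3]
gripper_width: 0.167
grasp_force: 40.0
```

Emit:
arm_command(commands=[[0,0,0,20,0,0,0],[0,0,0,50,0,0,0],[0,0,0,84,0,0,0],[0,0,0,84,0,0,0],[0,-85.5,322,84,0,0,0],[0,-85.5,322,84,0,0,0],[0,-85.5,322,84,0,0,0],[0,-85.5,322,84,0,0,0],[0,-85.5,322,84,0,0,0],[0,-85.5,322,84,0,0,0],[0,-85.5,322,84,0,0,0],[0,-85.5,322,84,0,0,0]])

```text
clock: 20.4
eef_pos: [0.4383, 0.3397, 0.3348]
eef_rot: [0.0, 0.707, 0.707, -0.0]
ft_force: [0.3, 0.2, -1.2]
gripper_width: 0.165
grasp_force: 40.0
```

Emit:
arm_command(commands=[[0,0,0,0,0,0,0],[0,0,0,0,0,0,0],[0,0,0,0,0,0,0]])

```text
clock: 20.65
eef_pos: [0.4391, 0.3378, 0.3346]
eef_rot: [0.0, 0.707, 0.708, -0.001]
ft_force: [1.0, -0.7, -1.3]
gripper_width: 0.17
grasp_force: 40.0
```

Emit:
arm_command(commands=[[0,0,0,-20,0,0,0],[0,0,0,-40,0,0,0],[0,0,0,-48,0,0,0],[0,0,0,-56,0,0,0],[0,0,0,-62,0,0,0],[0,0,0,-68,0,0,0],[0,0,0,-68,0,0,0]])

```text
clock: 21.23
eef_pos: [0.4395, 0.3374, 0.2666]
eef_rot: [-0.0, 0.707, 0.707, -0.001]
ft_force: [0.5, 0.5, -1.3]
gripper_width: 0.171
grasp_force: 40.0
```

Emit:
arm_command(commands=[[0,0,0,-4,0,0,0],[0,0,0,-8,0,0,0],[0,0,0,-12,0,0,0],[0,0,0,-16,0,0,0],[0,0,0,-20,0,0,0],[0,0,0,-20,0,0,0]])

```text
clock: 21.73
eef_pos: [0.4391, 0.3378, 0.2463]
eef_rot: [-0.0, 0.707, 0.707, -0.001]
ft_force: [-0.7, 0.0, -1.9]
gripper_width: 0.169
grasp_force: 40.0
```

Emit:
arm_command(commands=[[0,0,0,-3,0,0,0],[0,0,0,-6,0,0,0],[0,0,0,-8,0,0,0],[0,0,0,-9.5,0,0,0],[0,0,0,-9.5,0,0,0]])

```text
clock: 22.15
eef_pos: [0.4393, 0.3379, 0.2375]
eef_rot: [-0.0, 0.707, 0.707, -0.0]
ft_force: [0.3, -0.2, -1.1]
gripper_width: 0.172
grasp_force: 40.0
```

Emit:
arm_command(commands=[[0,0,0,-0.6,0,0,0],[0,0,0,-1.2,0,0,0],[0,0,0,-1.8,0,0,0],[0,0,0,-1.8,0,0,0]])

```text
clock: 22.48
eef_pos: [0.4395, 0.338, 0.2361]
eef_rot: [0.0, 0.707, 0.707, -0.0]
ft_force: [-0.7, -0.0, -2.1]
gripper_width: 0.168
grasp_force: 40.0
```

Emit:
arm_command(commands=[[0,0,0,-0.5,0,0,0],[0,0,0,-1,0,0,0],[0,0,0,-1,0,0,0]])

```text
clock: 22.73
eef_pos: [0.4396, 0.3381, 0.2359]
eef_rot: [0.0, 0.707, 0.707, 0.0]
ft_force: [-1.2, -1.1, 5.0]
gripper_width: 0.172
grasp_force: 40.0
```

Seated in the rack. I'll release, rise and check.

Emit:
arm_command(commands=[[60,0,0,0.5,0,0,0],[60,0,0,0.5,0,0,0],[60,0,0,0.5,0,0,0],[60,0,0,0.5,0,0,0],[60,0,0,0.5,0,0,0],[60,0,0,30,0,0,0],[60,0,0,70,0,0,0],[60,0,0,100,0,0,0],[60,0,-40,130,0,0,0],[60,0,-70,150,0,0,0],[60,0,-70,150,0,0,0],[60,0,-70,150,0,0,0]])

```text
clock: 23.73
eef_pos: [0.4401, 0.2672, 0.3872]
eef_rot: [0.001, 0.708, 0.706, 0.002]
ft_force: [0.1, 0.3, -0.7]
gripper_width: 0.685
grasp_force: 0.0
```

Run:
```python
from h import *
w=env.get_image("wrist");s=env.get_image("side");o=env.get_obs();print(o["clock"],o["eef_pos"],o["ft_force"])
a=cv2.resize(w[60:320,200:440],(370,400));b=cv2.resize(s[150:330,200:400],(430,400),interpolation=cv2.INTER_CUBIC)
cv2.imwrite("pics/end.png",np.hstack([a,b]))
```

```text
23.8333 [0.43932822 0.26811717 0.38437184] [-1.47337918  0.83692809 -0.40721019]
```

View pics/end.png

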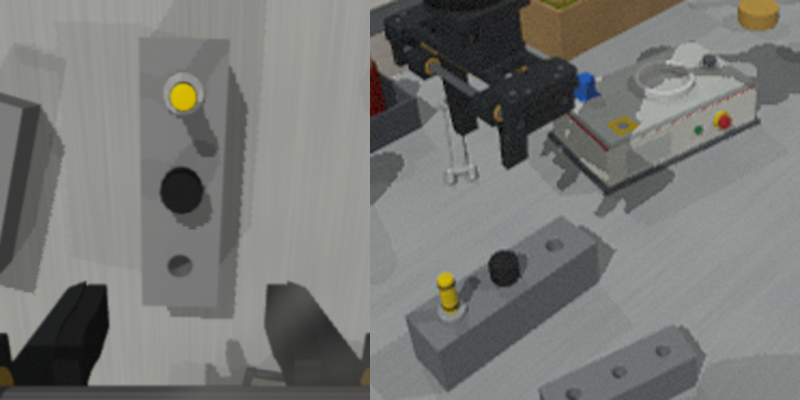

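The final picture shows the drift hanging upright in its rack hole (183,97), with the spare untouched. The blue bolt is in the plate (585,87) and the yellow hole is empty.

```bash
python3 -c "
from plant import env
print(env.hand_in())"
```

```text
the job is handed in; nothing more can be done
None
```

The job is done and handed in at about 24 s: the drift brought the holes into line, the blue bolt is fully home, and the drift is back in its rack hole; no force reading went above 6 N.

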